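# Unfold the press crank and clamp the rice mold

## Robot

A 6-joint arm with a two-finger parallel gripper is mounted at the origin on the work surface. World frame = base frame: x ahead of the robot, y to its left, z up, the work surface at z = 0. Lengths are in m, angles in rad, forces in N, time in s.
With the tool pointing down it reaches from about 0.4 to 0.825 m from the base axis. Payload 7 kg.
Tool frame: the origin (TCP) lies at the centre of the arm's flange, where the gripper is bolted on; the fingertips stand 178 mm ahead of it and the grasp point (between the pads) lies 159 mm ahead of it; z points along the fingers, y is the direction in which the jaws open and shut (so a half turn about z gives the same grasp; the last joint's range is limited). The gripper opens to 88 mm and grips with 3 to 60 N. Pads are 19 mm wide; open, the fingers measure 130 mm over their backs; the gripper's body (78 mm by 193 mm) begins 47 mm behind the grasp point.
Start: joints at [1.486, 0.359, 0.012, 0, -1.224, -0.288], TCP at [0.246, 0.629, 0.405] pointing down, gripper open.
Joint ranges: [-3.07, 3.07], [-1.43, 2.12], [-1.02, 1.25], [-3.03, 1.67], [-3.05, -0], [-3.03, 3.03]. Speed limits (rad/s): [2.39, 2.39, 3.01, 3.14, 3.14, 3.14].

## Interface

Orientations are given as [roll, pitch, yaw] about the fixed x, y, z axes, in that order (R = Rz(yaw) Ry(pitch) Rx(roll)).
In Python, from station import arm gives the robot as it stands.
- The arm moves only by the shell command python3 -m handwheel 'ROWS' [OPENING] [FORCE]. ROWS is JSON, a list of rows, each a list of 4 numbers: the shift along the world's x, y, z in cm, then the turn about the world's z in rad. In form: [[dx, dy, dz, yaw], ...]. A call has 1 to 20 rows; each row shifts and turns the commanded pose from where the row before left it; what a row does not reach is not made up. A row lasts 1/10 s, in which the tool goes at most 50 mm and 8.59 degrees, less where a joint would pass 70% of its speed; a pose out of reach is approached as far as the arm can. A call is refused whole if a number of a shift passes 5 or a number of a turn 0.15, either way. A call with a gripper value outside its range is refused whole. OPENING is the closure, from 0 (fully open) to 1 (shut), set as the call begins (- or left out, the last holds). The fingers move at their own pace and stop on an object; FORCE is the grip in N (left out, the last holds). Time passes only in rows, so rows that do not move let the fingers close. It gives the time, the measured TCP pose, the force and the opening at its end, in the units of the state.
- arm.get_state(): the state, without advancing time (a new reading comes with each control period).
- arm.grab_frame(name): name is "scene" or "top" or "wrist"; returns a dict with "image" (384x512x3 uint8, red, green, blue), "depth" (384x512 float32, m along the optical axis (not along the pixel's ray), 0 where there is no reading), "vfov" (degrees; the focal length in pixels is half the picture's height over the tangent of half this angle, whatever the lens; pixels are square), "cx", "cy" (the principal point, pixels), "k1" (the pictures are not rectified: a ray, as slopes to the right and down, at radius r is drawn at 1 + k1 r^2 times it, then the intrinsics apply), "rvec" (rotation vector, rad) and "tvec" (3), from world to camera coordinates, as OpenCV has them. Camera axes: x right, y down, z forward; pixel columns grow to the right and rows downward; lengths in m; the calibration is good to about 2 mm. A picture is of the moment at which its call begins.
- arm.job_done(): hands the job in, once; it reports no verdict.
The state is a dict: "t": time; "q": joint angles; "qd": joint speeds; "joint_efforts": joint torques, N m; "eef_pos": TCP position; "ee_rot": TCP orientation; "force": force on the tool from outside, world axes, zero at the start; "moment": the same for the moment, N m; "width": finger opening in m.
Only numpy, scipy, OpenCV 4.12 (cv2) and the standard library are available. Lean on these libraries where they do the work, as an engineer would, in place of code of your own. Each camera call takes 0.05 s, during which the arm holds its last target.

## Task

Clamp the closed orange rice mold in the small bench press: first swing the folded black grip of the crank fully upright, then wind the crank clockwise (seen from above) until the rubber foot comes down on the mold and presses firmly on it. Stop as soon as you feel it come up firm, do not force it, leave the grip standing upright and let go. Leave the frying pan, the pink cups and the tongs where they are.

Things in the scene. Friction and masses are not known exactly. Their poses are not given: they have to be found in the camera images.
- press: Grey bench press, fixed: bed 150 x 170 x 14 mm, two columns 132 mm apart (its y), crosshead 46 x 170 mm, top 175 mm above the counter. Origin: centre of the bed's underside, on the counter. A 56 mm rubber foot hangs on a ram straight above the origin. Its setting is not known: it starts anywhere from 8 to 20 mm above the mold, so where it lands must be felt.
- crank_axis (a point): Point on the vertical turning axis of the crank, at the mid-height of its flat steel arm (208 mm above the counter). The arm is 12 mm wide, 8 mm thick and 80 mm long from this axis to the grip's pivot; round the axis is a boss of 13 mm radius reaching 11 mm above this point.
- crank: The crank arm with its grip; origin as crank_axis, its x axis points along the arm to the pivot. Clockwise from above lowers the foot, 10 mm per rad, up to 4.5 rad. Stiff: 3 to 5 N at the grip keeps it moving while the foot is free, and it stays where it is left. With the foot on the mold resistance climbs some 0.5 N per mm of grip travel: about 4 N more than free is properly firm, 8 N more is still allowed.
- grip_pivot (a point): Pivot of the folding grip, at the outer end of the crank arm, 80 mm from the crank axis and 13 mm above the arm's mid-height. The hinge line is level and square to the arm. Turns with the crank.
- grip_mid (a point): Centre of the black round grip, 20 mm diameter, 53 mm long (its sleeve spins freely on its own length axis), 38.5 mm from the pivot; the grip's far end is 68 mm from the pivot. Folded, it lies along the arm, pointing from the pivot back to the crank axis, 13 mm above the arm's mid-height; working, it stands straight up over the pivot.
- foldgrip (a joint): Folding hinge of the grip: 0 = lying flat on the arm, 1.571 = upright at its stop (rad). It swings up and outward over the pivot, stays where it is left, and takes about 2 N at the middle of the grip.
- mold_mid (a point): Centre (half-way up) of the closed orange rice mold, a rounded three-cornered block about 75 mm across and 45 mm high, loose, standing on the press bed under the foot. Mass about 0.15 kg.
- mold: The same rice mold; origin at the centre of its underside.
- pan: Small aluminium frying pan, 164 mm wide, 36 mm high, black handle 120 mm long, standing on the counter between press and hob. Origin: centre of its underside. Leave alone.
- cups_mid (a point): Stack of pink hard silicone cups, 70 mm diameter, 74 mm high; this point is half-way up. Leave alone.
- tongs_mid (a point): Steel tongs, about 225 mm long, lying on a white ceramic spoon rest; this point is near their middle. Leave alone.
Things that resemble listed ones, but are neither listed nor needed, are in the scene too. Of the things shaped like the mold, the orange one is meant. Of the things shaped like the press, the grey one is meant.

How it is judged:
By the outcome, as a careful person would: the job done as asked, in the order asked, and still so for the second after the job is handed in, with the robot touching nothing.
It also fails if it takes over 72 s, if anything falls off the work surface, if the arm or the gripper's body presses on something with over 40 N, if the wrist force passes 120 N, or if a joint passes its speed limit or range.

## Working session

There is one attempt and no reset: what is moved stays moved. The work goes in short steps, Python scripts to look and compute and a shell command to move; the robot and the scene stay as the last step left them, time stands still between calls to the robot, and variables do not carry over. Pictures are saved under pics/ and viewed, and the job is handed in when it is done.

```bash
ls; mkdir -p pics; cat > h.py <<'E'
import numpy as np, cv2
from station import arm
def grab(n,save=None):
    f=arm.grab_frame(n)
    if save: cv2.imwrite('pics/'+save,f['image'][:,:,::-1])
    return f
def K(f):
    H=f['image'].shape[0]; fl=H/2/np.tan(np.radians(f['vfov'])/2)
    return np.array([[fl,0,f['cx']],[0,fl,f['cy']],[0,0,1.]]), np.array([f['k1'],0,0,0,0.])
def ray(f,u,v):
    k,d=K(f); p=cv2.undistortPoints(np.array([[[u,v]]],float),k,d)[0,0]
    R=cv2.Rodrigues(np.array(f['rvec']))[0]; t=np.array(f['tvec']).ravel()
    return -R.T@t, R.T@np.array([p[0],p[1],1.])
def atz(f,u,v,z):
    c,r=ray(f,u,v); return c+r*(z-c[2])/r[2]
def atd(f,u,v):
    c,r=ray(f,u,v); return c+r*f['depth'][int(round(v)),int(round(u))]
def proj(f,P):
    k,d=K(f); return cv2.projectPoints(np.array(P,float).reshape(-1,3),np.array(f['rvec']),np.array(f['tvec']),k,d)[0][:,0]
E
python3 - <<'E'
from h import *
import pickle
print(arm.get_state())
for n in('scene','top','wrist'):
    f=grab(n,n+'0.png'); pickle.dump(f,open(n+'0.pkl','wb'))
    print(n,ray(f,256,192),f['vfov'],f['k1'])
E
```

```text
pics
{'t': 0.0, 'q': array([ 1.48606749e+00,  3.59385091e-01,  1.10679912e-02, -3.73553753e-04,
       -1.22414794e+00, -2.88116184e-01]), 'qd': array([-0.00020477, -0.00058289, -0.00046978,  0.00077407, -0.00114456,
       -0.00090634]), 'joint_efforts': array([-1.60184412e-03, -5.82725644e+01,  2.93060732e+01,  6.99739739e+00,
        6.95276249e-03, -1.65095321e-04]), 'eef_pos': array([0.24579457, 0.62843737, 0.40372338]), 'ee_rot': array([ 3.13989293e+00, -1.37518194e-04, -3.72972107e-01]), 'force': array([-0.79854378, -0.46568581, -0.18414191]), 'moment': array([-0.0218233 ,  0.01097739, -0.00042696]), 'width': 0.08780001754616944}
scene (array([ 0.90627636, -0.64473109,  0.79556071]), array([-0.36802085,  0.64590603, -0.66899052])) 51.59470429063736 0.020377796280816155
top (array([ 0.44169712, -0.00293945,  1.33471712]), array([ 0.07215428,  0.02025925, -0.99719169])) 49.590007024617776 -0.06871978138495238
wrist (array([0.30979984, 0.60317678, 0.38363124]), array([-0.24638543,  0.10669786, -0.96339927])) 65.12273001272126 0.0034675546619109014
```

View pics/scene0.png

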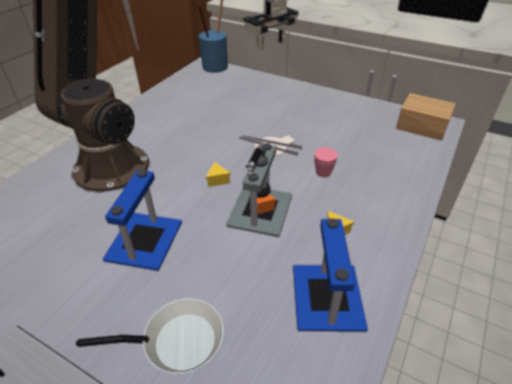

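View pics/top0.png

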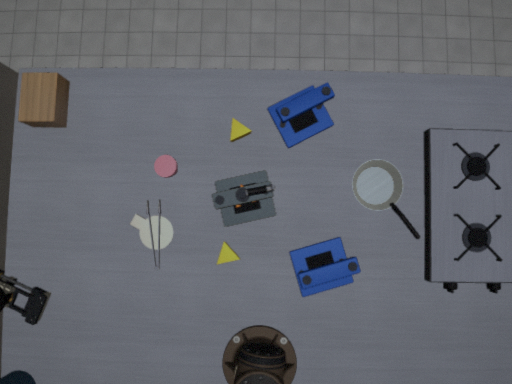

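View pics/wrist0.png

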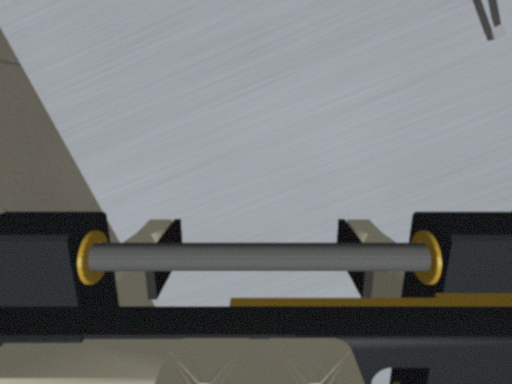

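The scene view shows the grey press near (262,195) with the orange mold at (263,204). In the top view the grey press is at (245,198), with the crank pointing right to about (270,188). I'll enlarge both.

```bash
python3 - <<'E'
import pickle,cv2
f=pickle.load(open('top0.pkl','rb'))['image'][:,:,::-1]
cv2.imwrite('pics/topc.png',cv2.resize(f[150:245,190:300],None,fx=7,fy=6.3,interpolation=cv2.INTER_CUBIC)[:600] if 0 else cv2.resize(f[155:240,195:295],None,fx=7,fy=7,interpolation=cv2.INTER_CUBIC))
f=pickle.load(open('scene0.pkl','rb'))['image'][:,:,::-1]
cv2.imwrite('pics/scenec.png',cv2.resize(f[125:240,215:310],None,fx=5,fy=5,interpolation=cv2.INTER_CUBIC))
E
```

```text
(no output)
```

View pics/topc.png

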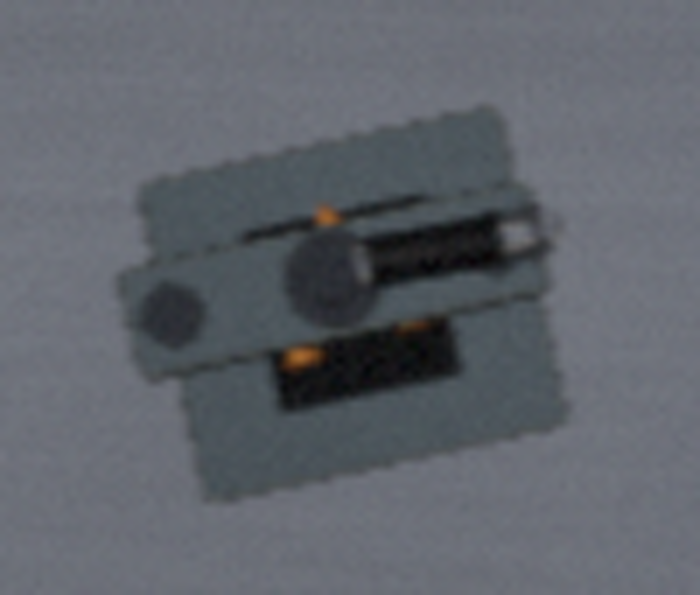

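View pics/scenec.png

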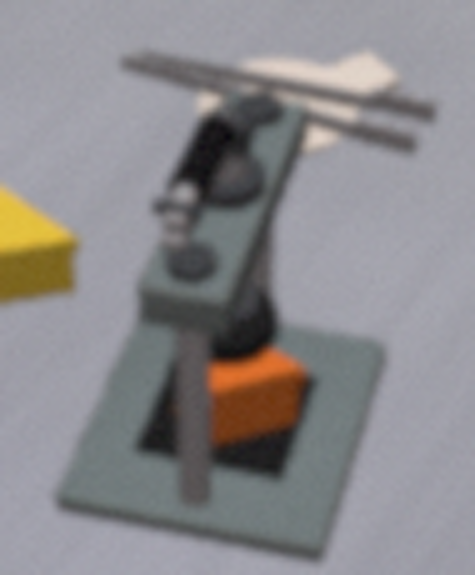

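```bash
python3 - <<'E'
from h import *
import pickle
f=pickle.load(open('top0.pkl','rb'))
g=lambda u,v:(195+(u+.5)/7-.5,155+(v+.5)/7-.5)
c=[atz(f,*g(u,v),.014) for u,v in((142,183),(498,106),(568,425),(208,500))]
c=np.array(c);print(c.round(3),c.mean(0).round(4))
print(np.linalg.norm(c-np.roll(c,1,0),axis=1))
x=(c[0]+c[1]-c[2]-c[3]);print('press x yaw',np.arctan2(x[1],x[0]), np.arctan2((c[0]+c[3]-c[1]-c[2])[1],(c[0]+c[3]-c[1]-c[2])[0])-np.pi/2)
for n,u,v,z in(('boss',332,277,.2),('gripinner',362,264,.22),('gripouter',500,242,.221),('pivot',520,236,.221),('end',548,232,.221)):
    print(n,atz(f,*g(u,v),z).round(4), atd(f,*g(u,v)).round(4))
h=[atz(f,*g(u,v),.175) for u,v in((122,275),(528,180),(550,290),(155,380))]
print(np.mean(h,0),np.array(h).round(3))
s=pickle.load(open('scene0.pkl','rb'))
m=c.mean(0)
print(proj(s,[m[0],m[1],.219]), proj(f,[m[0],m[1],.219]))
E
```

```text
[[ 0.571  0.156  0.014]
 [ 0.609 -0.005  0.014]
 [ 0.465 -0.04   0.014]
 [ 0.427  0.122  0.014]] [0.5178 0.0581 0.014 ]
[0.14775971 0.16651557 0.14894441 0.1667214 ]
press x yaw 0.2359062701405687 0.23217005030476323
boss [0.5171 0.0583 0.2   ] [0.516  0.0575 0.2156]
gripinner [0.521  0.0458 0.22  ] [0.5213 0.046  0.2158]
gripouter [ 0.5306 -0.007   0.221 ] [ 0.5295 -0.007   0.2346]
pivot [ 0.5331 -0.0146  0.221 ] [ 0.5327 -0.0146  0.2259]
end [ 0.5348 -0.0253  0.221 ] [ 0.5347 -0.0253  0.2232]
[0.5171038  0.05696102 0.175     ] [[ 0.518  0.144  0.175]
 [ 0.559 -0.018  0.175]
 [ 0.515 -0.028  0.175]
 [ 0.476  0.129  0.175]]
[[259.83720434 148.12029588]] [[241.70522443 193.37839135]]
```

The crank axis comes out at about (0.517, 0.058). The bed centre, boss and crosshead measurements agree to within 1–2 mm, and the bed sides measure 148 and 167 mm against the given 150 and 170. The arm points at about -1.35 rad. I'll move above the grip and look with the wrist camera.

```bash
python3 -m handwheel '[[1.85,-4.05,0.6,-0.065],[1.85,-4.05,0.6,-0.065],[1.85,-4.05,0.6,-0.065],[1.85,-4.05,0.6,-0.065],[1.85,-4.05,0.6,-0.065],[1.85,-4.05,0.6,-0.065],[1.85,-4.05,0.6,-0.065],[1.85,-4.05,0.6,-0.065],[1.85,-4.05,0.6,-0.065],[1.85,-4.05,0.6,-0.065],[1.85,-4.05,0.6,-0.065],[1.85,-4.05,0.6,-0.065],[1.85,-4.05,0.6,-0.065],[1.85,-4.05,0.6,-0.065],[1.85,-4.05,0.6,-0.065],[0,0,0,0],[0,0,0,0]]' 0 12
python3 - <<'E'
from h import *
import pickle
for n in('scene','wrist'):
    f=grab(n,n+'1.png'); pickle.dump(f,open(n+'1.pkl','wb'))
s=arm.get_state();print(s['q'],s['eef_pos'],s['ee_rot'],s['force'])
E
```

```text
t: 1.85
eef_pos: [0.5235, 0.02, 0.4942]
ee_rot: [3.141, 0.0, -1.35]
force: [-0.6, 0.9, 0.0]
width: 0.0874
[ 4.15889716e-01  5.94343131e-02 -1.69103779e-01 -3.52868215e-04
 -1.34281963e+00 -1.92397556e-01] [0.52308676 0.02142412 0.4943005 ] [ 3.14097588e+00  2.30002731e-04 -1.34738408e+00] [-1.4097022   1.04835007 -0.04426043]
```

View pics/wrist1.png

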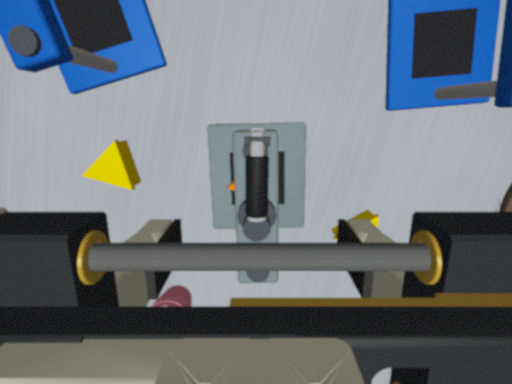

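View pics/scene1.png

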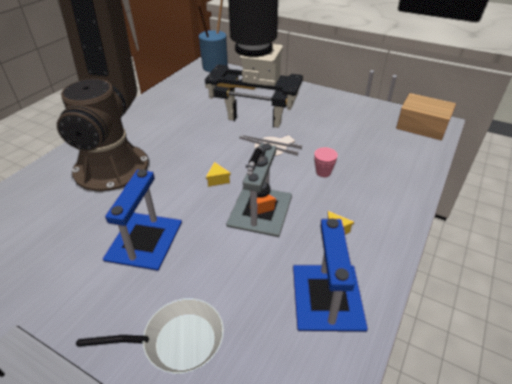

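The wrist view shows the grip centred at column 257, from row 155 (steel end) to about 213 (inner end), aligned with the tool. I'll measure from it.

```bash
python3 - <<'E'
from h import *
import pickle
f=pickle.load(open('wrist1.pkl','rb'))
cv2.imwrite('pics/wc.png',cv2.resize(f['image'][110:290,200:315,::-1],None,fx=5,fy=3.3 if 0 else 3.33,interpolation=cv2.INTER_CUBIC))
for p in((257,131),(257,153),(257,185),(257,210)): print(p,atz(f,*p,.231 if p[1]>150 else .221).round(4),atd(f,*p).round(4))
c=np.array([.517,.058,.208]);a=-1.35
d=np.array([np.cos(a),np.sin(a),0])
for r in(12,41.5,68,80):print(r,c+d*r/1000,proj(f,c+d*r/1000+[0,0,.013]),)
E
```

```text
(257, 131) [ 0.5357 -0.0285  0.221 ] [ 0.5356 -0.0283  0.2192]
(257, 153) [ 0.5319 -0.012   0.231 ] [ 0.5318 -0.0115  0.2275]
(257, 185) [0.5261 0.0141 0.231 ] [0.5261 0.0138 0.232 ]
(257, 210) [0.5212 0.0355 0.231 ] [0.5213 0.0351 0.2324]
12 [0.51962808 0.04629132 0.208     ] [[256.20032738 217.82471122]]
41.5 [0.52608878 0.01750748 0.208     ] [[256.16929799 185.88016922]]
68 [ 0.53189245 -0.00834919  0.208     ] [[256.13962918 155.55144609]]
80 [ 0.53452053 -0.02005787  0.208     ] [[256.12558994 141.27194286]]
```

View pics/wc.png

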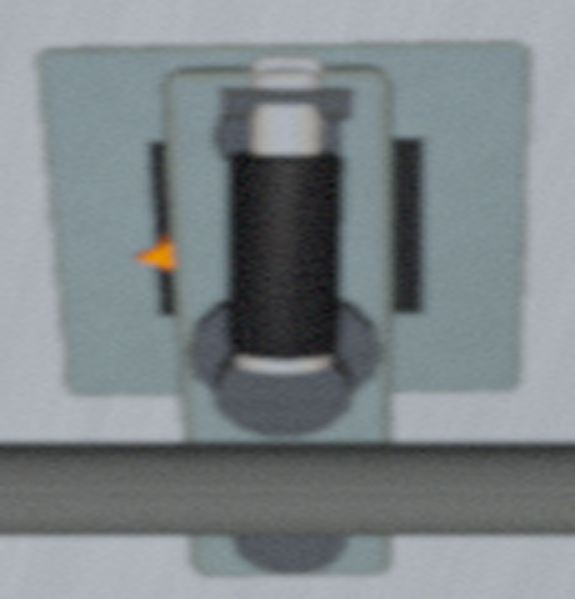

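The grip ends and hinge land within about 1 px of the prediction, so the geometry is confirmed. Next: descend and close gently.

```bash
python3 -m handwheel '[[0.15,-0.16,-2.0,0],[0.15,-0.16,-2.0,0],[0,0,-2.0,0],[0,0,-2.0,0],[0,0,-1.5,0],[0,0,-1.0,0],[0,0,-0.8,0],[0,0,0,0],[0,0,0,0]]'
python3 - <<'E'
from h import *
f=grab('wrist','wrist2.png')
s=arm.get_state();print(s['eef_pos'],s['ee_rot'],s['force'])
E
```

```text
t: 2.85
eef_pos: [0.5265, 0.0182, 0.3822]
ee_rot: [-3.141, -0.0, -1.347]
force: [-0.6, -0.0, -0.2]
width: 0.0877
[0.52658977 0.01814207 0.38241084] [-3.14043931e+00 -3.68928983e-05 -1.34733055e+00] [0.44874294 0.32055837 0.09304944]
```

View pics/wrist2.png

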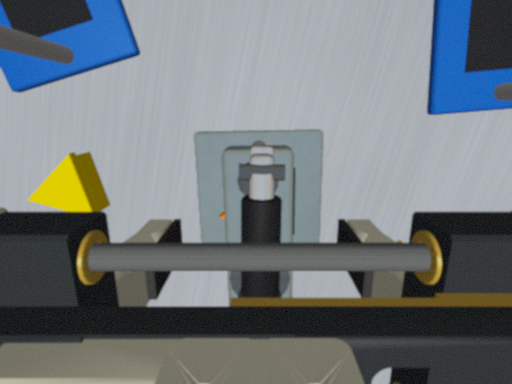

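```bash
python3 -m handwheel '[[0,0,-0.2,0],[0,0,0,0],[0,0,0,0],[0,0,0,0],[0,0,0,0],[0,0,0,0],[0,0,0,0],[0,0,0,0],[0,0,0,0],[0,0,0,0]]' 1 10
```

```text
t: 3.9
eef_pos: [0.5262, 0.0178, 0.3796]
ee_rot: [3.141, 0.0, -1.348]
force: [-1.3, 0.5, 1.8]
width: 0.0199
```

Gripped, 19.9 mm wide as expected. Now I'll start the swing arc (38.5 mm radius about the hinge), the first 30° first.

```bash
python3 -m handwheel '[[0.005,-0.02,0.40,0],[0.014,-0.06,0.40,0],[0.023,-0.10,0.39,0],[0.032,-0.14,0.375,0],[0.04,-0.18,0.36,0],[0,0,0,0]]'
```

```text
t: 4.5
eef_pos: [0.5273, 0.0127, 0.3994]
ee_rot: [3.141, 0.0, -1.348]
force: [-3.1, 1.0, -0.1]
width: 0.0198
```

```bash
python3 -m handwheel '[[0.048,-0.215,0.34,0],[0.056,-0.25,0.315,0],[0.063,-0.28,0.285,0],[0.07,-0.305,0.255,0],[0.075,-0.33,0.22,0],[0.08,-0.35,0.185,0],[0,0,0,0]]'; python3 - <<'E'
from h import *
f=grab('scene','scene3.png')
cv2.imwrite('pics/s3c.png',cv2.resize(f['image'][85:240,190:330,::-1],None,fx=3.8,fy=3.8,interpolation=cv2.INTER_CUBIC))
E
```

```text
t: 5.2
eef_pos: [0.5312, -0.0046, 0.4153]
ee_rot: [3.141, 0.0, -1.348]
force: [-5.9, 3.3, 0.6]
width: 0.0192
```

View pics/s3c.png

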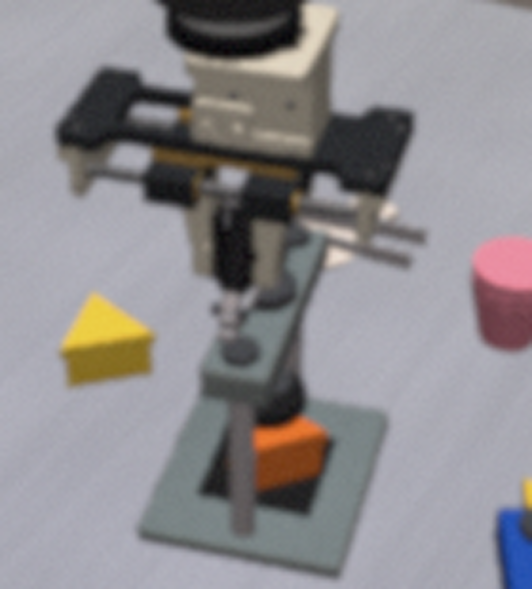

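The grip is swinging up in the jaws. A sideways force of about 5 N is building, so I'll ease it by 1 mm and finish the arc with slight overtravel to the stop.

```bash
python3 -m handwheel '[[0.04,-0.38,0.145,0],[0.04,-0.39,0.10,0],[0.07,-0.39,0.06,0],[0.09,-0.39,0.02,0],[0,0,0,0]]';python3 -m handwheel '[[0.02,-0.1,0,0],[0.02,-0.1,0,0],[0,0,0,0]]'; python3 - <<'E'
from h import *
f=grab('scene','scene4.png')
cv2.imwrite('pics/s4c.png',cv2.resize(f['image'][85:240,190:330,::-1],None,fx=3.8,fy=3.8,interpolation=cv2.INTER_CUBIC))
E
```

```text
t: 5.75
eef_pos: [0.5341, -0.0201, 0.4196]
ee_rot: [-3.14, -0.0, -1.348]
force: [-4.6, 3.6, 3.5]
width: 0.0197
t: 6.05
eef_pos: [0.5345, -0.0218, 0.4196]
ee_rot: [-3.139, 0.0, -1.347]
force: [-4.3, 4.0, 4.0]
width: 0.0192
```

View pics/s4c.png

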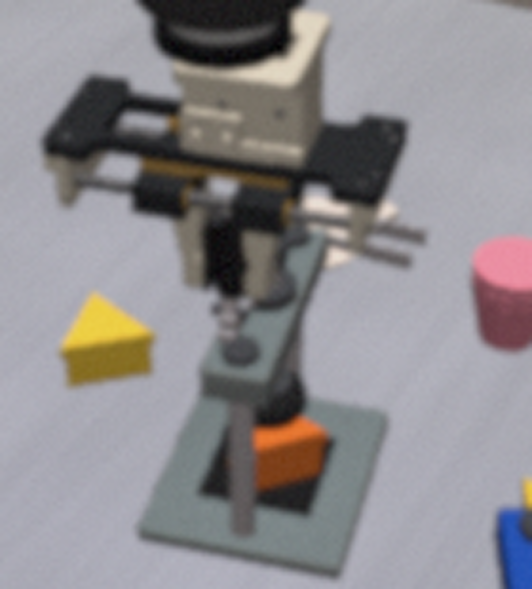

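```bash
python3 -m handwheel '[[0.0,-0.1,0,0],[0.02,-0.1,0,0],[0,0,0,0]]' 1 15;python3 -m handwheel '[[0.02,-0.1,0,0],[0.02,-0.1,0,0],[0,0,0,0]]'; python3 - <<'E'
from h import *
f=grab('scene','scene5.png')
cv2.imwrite('pics/s5c.png',cv2.resize(f['image'][120:200,210:290,::-1],None,fx=7,fy=7,interpolation=cv2.INTER_CUBIC))
s=arm.get_state();print(s['force'],s['moment'])
E
```

```text
t: 6.4
eef_pos: [0.5347, -0.0236, 0.4197]
ee_rot: [-3.139, 0.001, -1.347]
force: [-4.7, 6.1, 5.5]
width: 0.0192
t: 6.7
eef_pos: [0.5352, -0.0255, 0.4197]
ee_rot: [-3.139, 0.001, -1.347]
force: [-4.3, 7.0, 5.2]
width: 0.0192
[-3.54817872  6.94891193  5.51290964] [2.58161198 1.66054177 0.00370429]
```

View pics/s5c.png

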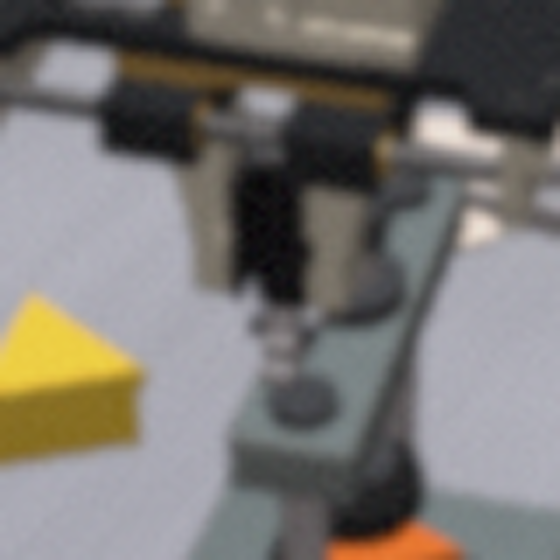

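```bash
python3 - <<'E'
from h import *
import pickle
f=grab('scene','scene6.png');pickle.dump(f,open('scene6.pkl','wb'))
im=cv2.resize(f['image'][120:200,210:290,::-1],None,fx=7,fy=7,interpolation=cv2.INTER_CUBIC)
c=np.array([.517,.058,.221])
for a,col in((-1.35,(0,255,0)),):
  d=np.array([np.cos(a),np.sin(a),0]);p=c+.08*d
  for th,col in((90,(0,255,0)),(75,(0,0,255))):
    t=np.radians(th);q=p+.068*(-d*np.cos(t)+np.array([0,0,1])*np.sin(t))
    uv=proj(f,[p,q]);P=((uv-[210,120]+.5)*7-.5).round().astype(int)
    cv2.line(im,tuple(map(int,P[0])),tuple(map(int,P[1])),col,1);print(uv)
cv2.imwrite('pics/s6c.png',im)
g=grab('wrist','wrist6.png')
E
```

```text
[[249.86964612 166.68458666]
 [249.35432474 142.58213056]]
[[249.86964612 166.68458666]
 [251.70995139 139.108122  ]]
```

View pics/s6c.png

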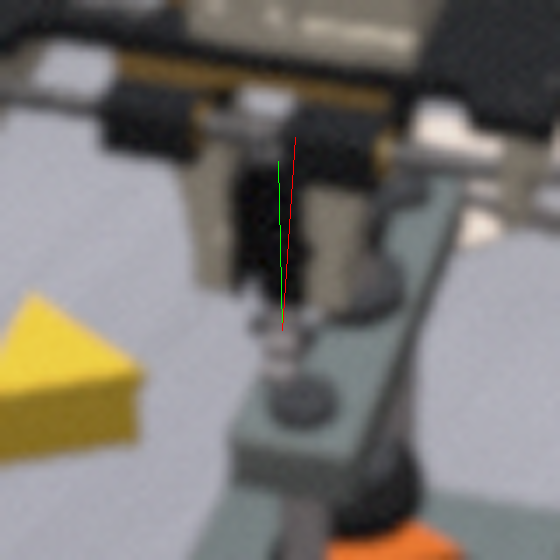

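View pics/wrist6.png

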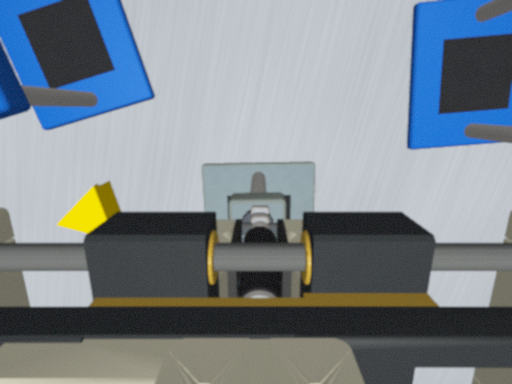

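The grip looks upright, or possibly a little past the predicted line. I'll open the jaws partway to relax the pads and check it.

```bash
python3 -m handwheel '[[0,0,0,0],[0,0,0,0],[0,0,0,0],[0,0,0,0],[0,0,0,0]]' 0.4; python3 - <<'E'
from h import *
import pickle
f=grab('scene');pickle.dump(f,open('scene7.pkl','wb'))
im=cv2.resize(f['image'][120:200,210:290,::-1],None,fx=7,fy=7,interpolation=cv2.INTER_CUBIC)
cv2.imwrite('pics/s7c.png',im)
g=grab('wrist','wrist7.png')
for i in range(1):
  s=arm.get_state();print(s['force'],s['moment'],s['eef_pos'])
E
```

```text
t: 7.35
eef_pos: [0.5349, -0.0261, 0.4182]
ee_rot: [-3.142, -0.0, -1.348]
force: [0.3, 0.2, -0.9]
width: 0.0507
[ 0.49777878 -0.52430567  0.18376395] [ 0.12354757 -0.05303745 -0.03767714] [ 0.53488593 -0.02596797  0.41810628]
```

View pics/s7c.png

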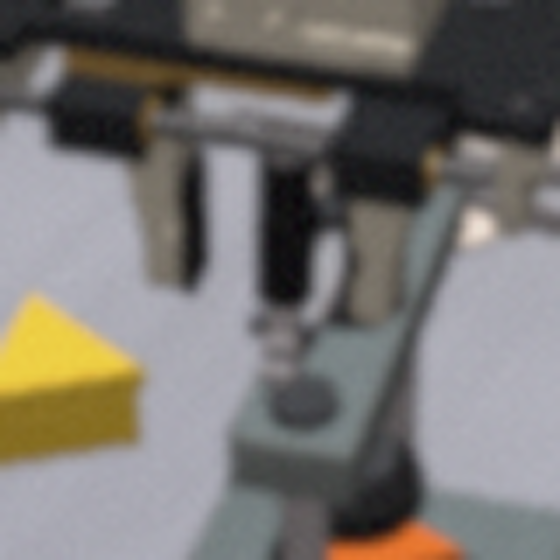

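View pics/wrist7.png

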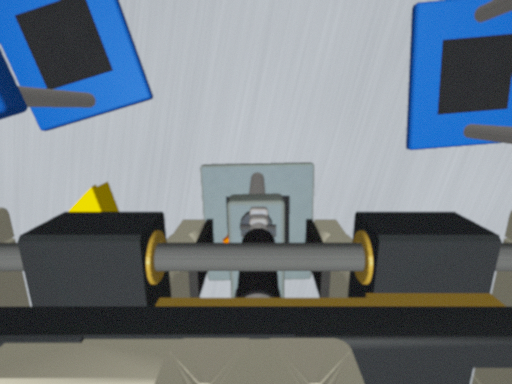

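With the jaws open the grip may be a few degrees short of upright. I'll lift clear and measure it properly.

```bash
python3 -m handwheel '[[0,0,1,0],[0,0,2,0],[0,0,3,0],[0,0,3,0],[0,2,3,0],[0,4,2,0],[0,4,0,0],[0,4,0,0],[0,4,0,0],[0,0,0,0],[0,0,0,0]]' 0; python3 - <<'E'
from h import *
import pickle
for n in('scene','wrist','top'):
  f=grab(n,n+'8.png');pickle.dump(f,open(n+'8.pkl','wb'))
  if n=='scene':
    cv2.imwrite('pics/s8c.png',cv2.resize(f['image'][120:200,210:290,::-1],None,fx=7,fy=7,interpolation=cv2.INTER_CUBIC))
  if n=='top':
    cv2.imwrite('pics/t8c.png',cv2.resize(f['image'][155:240,195:295,::-1],None,fx=7,fy=7,interpolation=cv2.INTER_CUBIC))
E
```

```text
t: 8.55
eef_pos: [0.5347, 0.155, 0.5586]
ee_rot: [-3.142, -0.0, -1.346]
force: [-0.2, 0.6, -0.5]
width: 0.0882
```

View pics/s8c.png

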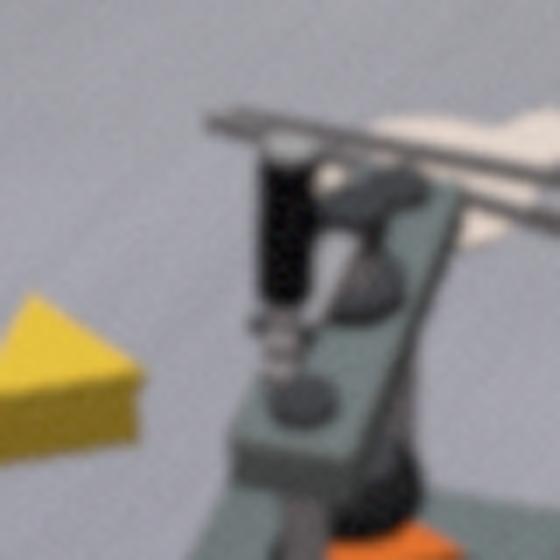

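View pics/wrist8.png

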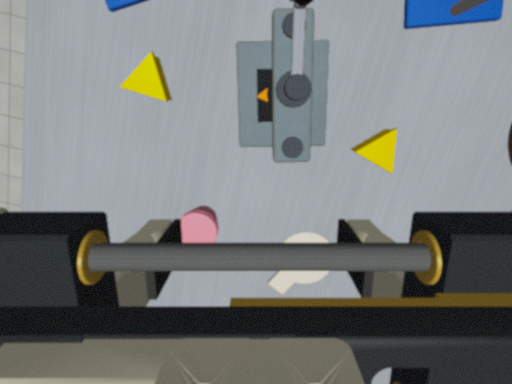

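View pics/t8c.png

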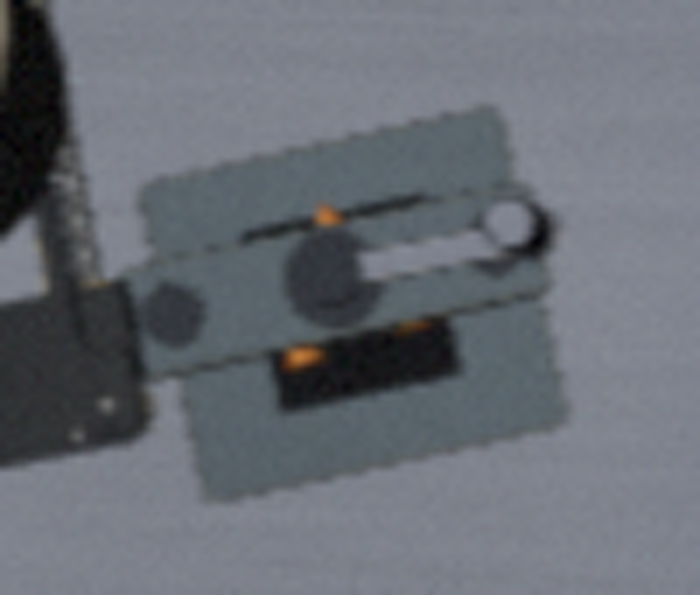

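The top view shows the grip's white cap at crop (513,225), with the black side visible on its outer side, so it leans inward. I'll work out the angle.

```bash
python3 - <<'E'
from h import *
import pickle
f=pickle.load(open('top8.pkl','rb'));s=pickle.load(open('scene8.pkl','rb'))
c=np.array([.517,.058,.221]);
for a in (-1.35,-1.38):
 d=np.array([np.cos(a),np.sin(a),0]);p=c+.08*d
 for th in(70,75,80,85,90):
  t=np.radians(th);w=(-d*np.cos(t)+np.array([0,0,1])*np.sin(t))
  q=p+.068*w
  print(a,th,((proj(f,q)[0]-[195,155]+.5)*7-.5).round(),((proj(s,[q,p+.012*w])-[210,120]+.5)*7-.5).round().tolist())
E
```

```text
-1.35 70 [474. 231.] [[300.0, 132.0], [285.0, 296.0]]
-1.35 75 [490. 227.] [[295.0, 137.0], [284.0, 297.0]]
-1.35 80 [505. 224.] [[290.0, 143.0], [283.0, 298.0]]
-1.35 85 [521. 220.] [[284.0, 151.0], [282.0, 299.0]]
-1.35 90 [537. 217.] [[278.0, 161.0], [281.0, 301.0]]
-1.38 70 [475. 235.] [[295.0, 131.0], [279.0, 294.0]]
-1.38 75 [491. 232.] [[289.0, 136.0], [278.0, 295.0]]
-1.38 80 [506. 229.] [[284.0, 142.0], [277.0, 297.0]]
-1.38 85 [522. 226.] [[277.0, 150.0], [276.0, 298.0]]
-1.38 90 [539. 223.] [[271.0, 160.0], [275.0, 300.0]]
```

Both views agree on about 82°. The pads' twist friction held it back. I'll push it the rest of the way with closed fingers from the inside, without pinching.

```bash
python3 -m handwheel '[[-0.2,-3.5,0,0],[-0.2,-3.5,-1,0],[-0.2,-3.6,-2,0],[-0.18,-3.5,-2,0],[0,0,-2,0],[0,0,-2,0],[0,0,-1.5,0],[0,0,-1.3,0],[0,0,0,0],[0,0,0,0],[0,0,0,0],[0,0,0,0]]' 1 20; python3 - <<'E'
from h import *
f=grab('scene')
cv2.imwrite('pics/s9c.png',cv2.resize(f['image'][100:200,200:300,::-1],None,fx=6,fy=6,interpolation=cv2.INTER_CUBIC))
E
```

```text
t: 9.9
eef_pos: [0.5272, 0.0132, 0.441]
ee_rot: [-3.14, 0.0, -1.348]
force: [-0.4, 0.0, -0.5]
width: 0.001
```

View pics/s9c.png

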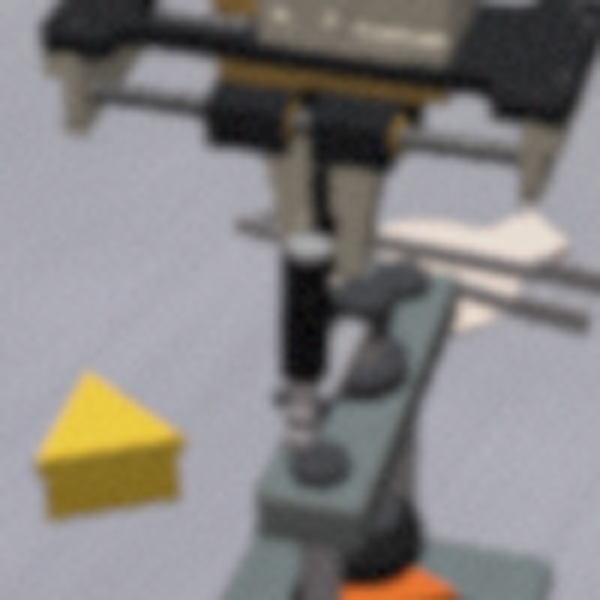

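The closed fingers are now behind the grip's upper part. I'll push outward in steps and watch the force.

```bash
python3 -m handwheel '[[0.055,-0.24,0,0],[0.055,-0.24,0,0],[0.045,-0.2,0,0],[0,0,0,0]]'; python3 -m handwheel '[[0.033,-0.15,0,0],[0.033,-0.15,0,0],[0,0,0,0],[0,0,0,0]]';python3 -m handwheel '[[0.033,-0.15,0,0],[0.033,-0.15,0,0],[0,0,0,0],[0,0,0,0]]'
```

```text
t: 10.35
eef_pos: [0.5286, 0.0062, 0.4403]
ee_rot: [-3.141, 0.0, -1.348]
force: [-0.7, 0.8, 1.0]
width: 0.0004
t: 10.75
eef_pos: [0.5293, 0.0033, 0.4401]
ee_rot: [3.142, -0.0, -1.348]
force: [0.4, 1.3, 1.2]
width: 0.0004
t: 11.15
eef_pos: [0.5299, 0.0002, 0.4401]
ee_rot: [3.142, -0.0, -1.348]
force: [-0.5, 1.2, 0.7]
width: 0.0009
```

```bash
for i in 1; do python3 -m handwheel '[[0.022,-0.1,0,0],[0.022,-0.1,0,0],[0,0,0,0],[0,0,0,0]]'; python3 -m handwheel '[[0.022,-0.1,0,0],[0,0,0,0],[0,0,0,0]]'; python3 -m handwheel '[[0.022,-0.1,0,0],[0,0,0,0],[0,0,0,0]]'; done; python3 - <<'E'
from h import *
f=grab('scene')
cv2.imwrite('pics/s10c.png',cv2.resize(f['image'][100:200,200:300,::-1],None,fx=6,fy=6,interpolation=cv2.INTER_CUBIC))
E
```

```text
t: 11.55
eef_pos: [0.5303, -0.0016, 0.4402]
ee_rot: [-3.141, 0.0, -1.348]
force: [-1.6, 3.3, 1.4]
width: 0.0002
t: 11.85
eef_pos: [0.5305, -0.0022, 0.4402]
ee_rot: [-3.141, 0.001, -1.348]
force: [-2.8, 7.0, 3.4]
width: 0.0
t: 12.15
eef_pos: [0.5306, -0.0028, 0.4402]
ee_rot: [-3.141, 0.002, -1.347]
force: [-4.0, 8.8, 4.5]
width: 0.0002
```

View pics/s10c.png

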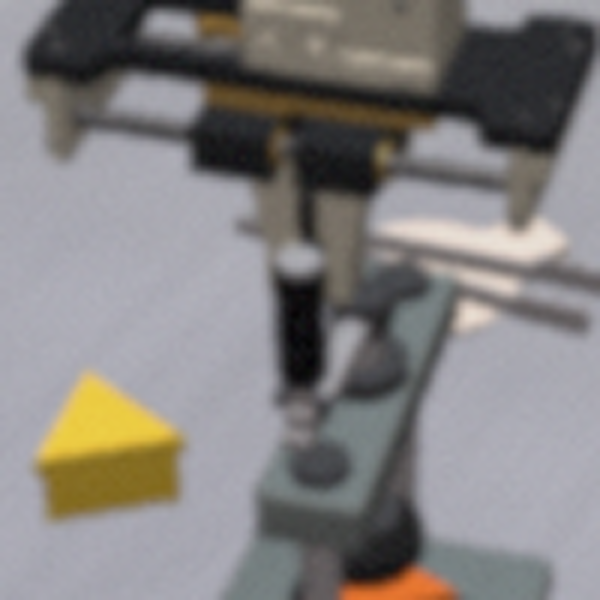

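The force climbs sharply to about 9 N, which is the stop, and the cap sits where an upright grip should project. I'll back off, lift, and re-approach with open jaws around the grip.

```bash
python3 -m handwheel '[[-0.11,0.5,0,0],[-0.11,0.5,0,0],[0,0,2,0],[0,0,2.5,0],[0,0,2,0],[0,0,1.5,0],[0,0,0,0]]'; python3 -m handwheel '[[0.2,-0.9,0,0],[0.2,-0.9,0,0],[0.2,-0.85,0,0],[0,0,0,0],[0,0,0,0]]' 0; python3 - <<'E'
from h import *
import pickle
s=arm.get_state();print(s['eef_pos'],s['ee_rot'])
f=grab('scene')
cv2.imwrite('pics/s11c.png',cv2.resize(f['image'][100:200,200:300,::-1],None,fx=6,fy=6,interpolation=cv2.INTER_CUBIC))
f=grab('wrist','wrist11.png');pickle.dump(f,open('wrist11.pkl','wb'))
print(proj(f,[[.5346,-.02,.289],[.5346,-.02,.221]]))
E
```

```text
t: 12.9
eef_pos: [0.5288, 0.0062, 0.5223]
ee_rot: [-3.138, -0.001, -1.348]
force: [-1.0, 0.2, -0.4]
width: 0.0004
t: 13.4
eef_pos: [0.5347, -0.0207, 0.5197]
ee_rot: [3.141, -0.0, -1.349]
force: [0.1, 0.3, -0.0]
width: 0.0349
[ 0.534662   -0.02067653  0.51966705] [ 3.14068241e+00 -1.10789198e-06 -1.34892066e+00]
[[258.42366744 205.98194006]
 [258.53998554 183.62681711]]
```

View pics/s11c.png

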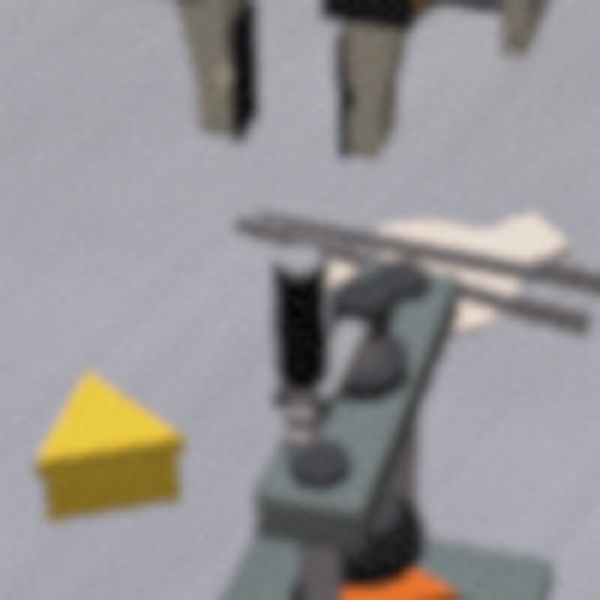

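View pics/wrist11.png

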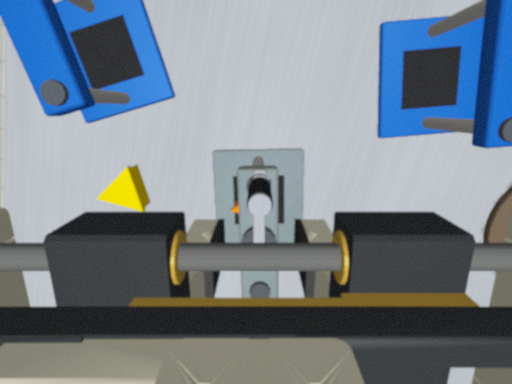

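The grip is upright: the cap is at (260,204) against a predicted (258,206). I'll descend with open jaws, then close loosely to a gap of about 26 mm.

```bash
python3 -m handwheel '[[0,0,0,0],[0,0,-2,0],[0,0,-2,0],[0,0,-2,0],[0,0,-2,0],[0,0,-1.3,0],[0,0,-1,0],[0,0,0,0]]' 0; python3 -m handwheel '[[0,0,0,0],[0,0,0,0],[0,0,0,0],[0,0,0,0],[0,0,0,0],[0,0,0,0],[0,0,0,0],[0,0,0,0]]' 0.68 20
```

```text
t: 14.3
eef_pos: [0.5344, -0.0201, 0.4161]
ee_rot: [3.14, 0.0, -1.348]
force: [0.5, 0.0, 0.3]
width: 0.0875
t: 15.1
eef_pos: [0.5346, -0.0202, 0.4171]
ee_rot: [3.142, -0.0, -1.348]
force: [-0.3, 0.4, -0.3]
width: 0.0308
```

```bash
cat > wp.py <<'E'
import sys
from h import *
# plan from commanded point; args: step n
def plan(a0,step,n,R=.081,start=None):
    c=np.array([.517,.058]); p=np.array(start) if start is not None else arm.get_state()['eef_pos'][:2]
    for i in range(1,n+1):
        a=a0-step*i; q=c+R*np.array([np.cos(a),np.sin(a)])
        print(i,round(a,3),((q-p)*100).round(2)); p=q
def feel(n=5):
    s=arm.get_state(); a=np.arctan2(s['eef_pos'][1]-.058,s['eef_pos'][0]-.517)
    r=np.array([np.cos(a),np.sin(a)]);t=np.array([np.sin(a),-np.cos(a)])
    print('t',s['t'],'ang',a.round(3),'R',np.linalg.norm(s['eef_pos'][:2]-[.517,.058]).round(4),'yaw',s['ee_rot'][2].round(3),'rad',(s['force'][:2]@r).round(2),'cw-tan',(s['force'][:2]@t).round(2),'fz',s['force'][2].round(2),'w',s['width'].round(4))
E
python3 -c "
from wp import *
plan(-1.348,.1,6)"
```

```text
1 -1.448 [-0.76 -0.22]
2 -1.548 [-0.81 -0.06]
3 -1.648 [-0.81  0.02]
4 -1.748 [-0.8  0.1]
5 -1.848 [-0.79  0.18]
6 -1.948 [-0.77  0.26]
```

```bash
python3 -m handwheel '[[-0.38,-0.11,0,-0.05],[-0.38,-0.11,0,-0.05],[-0.4,-0.03,0,-0.05],[-0.4,-0.03,0,-0.05]]' 0.72; python3 -c "
from wp import *
feel()"
python3 -m handwheel '[[-0.4,0.01,0,-0.05],[-0.4,0.01,0,-0.05],[-0.4,0.05,0,-0.05],[-0.4,0.05,0,-0.05]]'; python3 -c "
from wp import *
feel()"
```

```text
t: 15.5
eef_pos: [0.5195, -0.0228, 0.4172]
ee_rot: [-3.14, 0.0, -1.55]
force: [3.1, 1.7, -3.2]
width: 0.0244
t: 15.9
eef_pos: [0.5034, -0.0216, 0.4172]
ee_rot: [-3.14, 0.001, -1.75]
force: [4.6, -0.3, -3.3]
width: 0.0242Traceback (most recent call last):
  File "<string>", line 3, in <module>
    feel()
    ~~~~^^
  File "wp.py", line 12, in feel
    print('t',s['t'],'ang',a.round(3),'R',np.linalg.norm(s['eef_pos'][:2]-[.517,.058]).round(4),'yaw',s['ee_rot'][2].round(3),'rad',(s['force'][:2]@r).round(2),'cw-tan',(s['force'][:2]@t).round(2),'fz',s['force'][2].round(2),'w',s['width'].round(4))
                                                                                                                                                                                                                                     ^^^^^^^^^^^^^^^^
AttributeError: 'float' object has no attribute 'round'
Traceback (most recent call last):
  File "wp.py", line 12, in feel
    print('t',s['t'],'ang',a.round(3),'R',np.linalg.norm(s['eef_pos'][:2]-[.517,.058]).round(4),'yaw',s['ee_rot'][2].round(3),'rad',(s['force'][:2]@r).round(2),'cw-tan',(s['force'][:2]@t).round(2),'fz',s['force'][2].round(2),'w',s['width'].round(4))
                                                                                                                                                                                                                                     ^^^^^^^^^^^^^^^^
AttributeError: 'float' object has no attribute 'round'
```

The crank is winding freely at about 4.5 N. I'll continue.

```bash
sed -i "s/s\['width'\].round(4)/round(s['width'],4)/" wp.py
python3 -m handwheel '[[-0.395,0.09,0,-0.05],[-0.395,0.09,0,-0.05],[-0.385,0.13,0,-0.05],[-0.385,0.13,0,-0.05]]'; python3 -c "
from wp import *
feel(); plan(-1.948,.1,10,start=[.517+.081*np.cos(-1.948),.058+.081*np.sin(-1.948)])"
```

```text
t: 16.3
eef_pos: [0.4878, -0.0173, 0.4172]
ee_rot: [-3.14, 0.001, -1.95]
force: [3.4, -0.7, -3.7]
width: 0.0247
t 16.3 ang -1.941 R 0.0808 yaw -1.95 rad -0.56 cw-tan -3.4 fz -3.71 w 0.0247
1 -2.048 [-0.74  0.34]
2 -2.148 [-0.7   0.41]
3 -2.248 [-0.66  0.48]
4 -2.348 [-0.6   0.54]
5 -2.448 [-0.55  0.6 ]
6 -2.548 [-0.49  0.65]
7 -2.648 [-0.42  0.69]
8 -2.748 [-0.35  0.73]
9 -2.848 [-0.27  0.76]
10 -2.948 [-0.2   0.79]
```

```bash
F='from wp import *
feel()'
python3 -m handwheel '[[-0.37,0.17,0,-0.05],[-0.37,0.17,0,-0.05]]' >/dev/null; python3 -c "$F"
python3 -m handwheel '[[-0.35,0.205,0,-0.05]]'>/dev/null; python3 -c "$F"
python3 -m handwheel '[[-0.35,0.205,0,-0.05]]'>/dev/null; python3 -c "$F"
```

```text
t 16.5 ang -2.042 R 0.0808 yaw -2.05 rad 0.31 cw-tan -3.67 fz -3.18 w 0.0246
t 16.6 ang -2.093 R 0.0807 yaw -2.1 rad -0.53 cw-tan -4.27 fz -2.97 w 0.0247
t 16.7 ang -2.143 R 0.0808 yaw -2.15 rad -1.14 cw-tan -3.39 fz -3.05 w 0.0245
```

```bash
python3 - <<'E'
from h import *
f=grab('scene')
cv2.imwrite('pics/s12c.png',cv2.resize(f['image'][100:220,200:310,::-1],None,fx=5,fy=5,interpolation=cv2.INTER_CUBIC))
E
```

```text
(no output)
```

View pics/s12c.png

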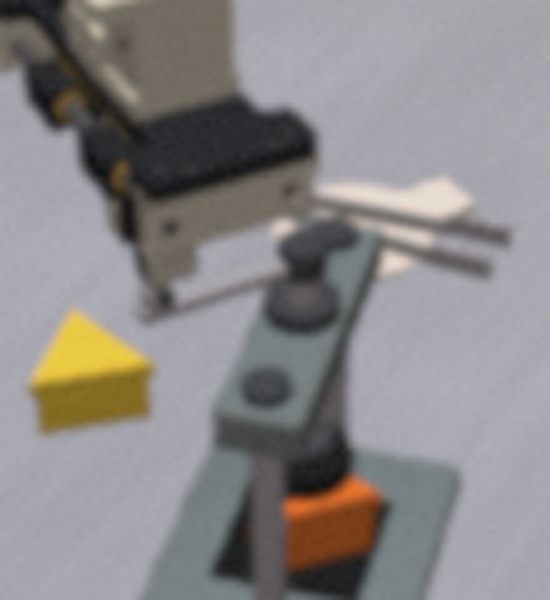

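The foot is visibly closer to the mold, and the free resistance averages about 3.7 N. I'll go on in small steps.

```bash
F='from wp import *
feel()'
python3 -m handwheel '[[-0.33,0.24,0,-0.05]]' >/dev/null; python3 -c "$F"
python3 -m handwheel '[[-0.33,0.24,0,-0.05]]'>/dev/null; python3 -c "$F"
python3 -m handwheel '[[-0.15,0.135,0,-0.025]]'>/dev/null; python3 -c "$F"
python3 -m handwheel '[[-0.15,0.135,0,-0.025]]'>/dev/null; python3 -c "$F"
```

```text
t 16.85 ang -2.191 R 0.0807 yaw -2.197 rad -0.17 cw-tan -3.03 fz -1.8 w 0.0243
t 16.95 ang -2.243 R 0.0807 yaw -2.249 rad -0.33 cw-tan -4.05 fz -2.6 w 0.0246
t 17.05 ang -2.27 R 0.0808 yaw -2.273 rad -0.52 cw-tan -4.24 fz -2.32 w 0.0251
t 17.15 ang -2.295 R 0.0807 yaw -2.298 rad 0.42 cw-tan -3.41 fz -1.64 w 0.0245
```

```bash
F='from wp import *
feel()'
python3 -m handwheel '[[-0.30,0.27,0,-0.05]]' >/dev/null; python3 -c "$F"
python3 -m handwheel '[[-0.28,0.30,0,-0.05]]'>/dev/null; python3 -c "$F"
python3 -m handwheel '[[-0.275,0.30,0,-0.05]]'>/dev/null; python3 -c "$F"
```

```text
t 17.25 ang -2.344 R 0.0807 yaw -2.349 rad -0.2 cw-tan -4.09 fz -1.19 w 0.0245
t 17.35 ang -2.396 R 0.0807 yaw -2.4 rad -0.41 cw-tan -3.77 fz -1.97 w 0.0243
t 17.45 ang -2.447 R 0.0808 yaw -2.45 rad -0.49 cw-tan -4.47 fz -1.34 w 0.024
```

```bash
F='from wp import *
feel()'
python3 -m handwheel '[[-0.25,0.32,0,-0.05]]' >/dev/null; python3 -c "$F"
python3 -m handwheel '[[-0.245,0.325,0,-0.05]]'>/dev/null; python3 -c "$F"
```

```text
t 17.55 ang -2.498 R 0.0809 yaw -2.499 rad 0.19 cw-tan -4.14 fz -3.04 w 0.0246
t 17.65 ang -2.548 R 0.081 yaw -2.549 rad -0.06 cw-tan -3.65 fz -0.92 w 0.0248
```

```bash
F='from wp import *
feel()'
python3 -m handwheel '[[-0.21,0.345,0,-0.05]]' >/dev/null; python3 -c "$F"
python3 -m handwheel '[[-0.21,0.345,0,-0.05]]'>/dev/null; python3 -c "$F"
python3 - <<'E'
from h import *
f=grab('scene')
cv2.imwrite('pics/s13c.png',cv2.resize(f['image'][100:220,200:310,::-1],None,fx=5,fy=5,interpolation=cv2.INTER_CUBIC))
E
```

```text
t 17.75 ang -2.598 R 0.081 yaw -2.599 rad -0.96 cw-tan -3.31 fz -0.97 w 0.0246
t 17.85 ang -2.647 R 0.0811 yaw -2.65 rad -0.79 cw-tan -4.41 fz -1.06 w 0.0247
```

View pics/s13c.png

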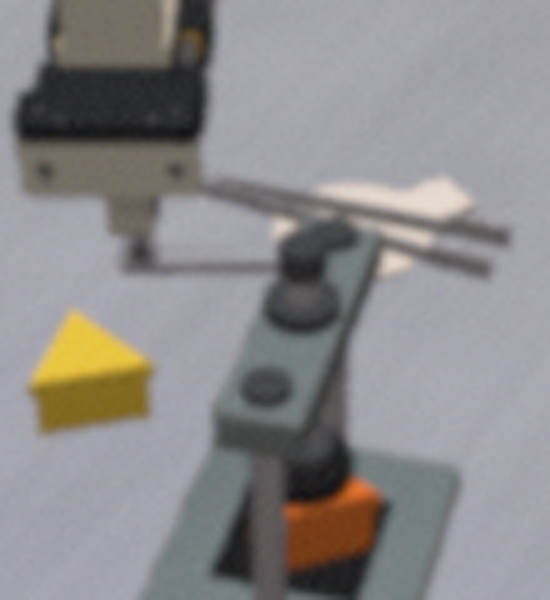

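The foot is nearly on the mold now.

```bash
F='from wp import *
feel()'
python3 -m handwheel '[[-0.085,0.18,0,-0.025]]' >/dev/null; python3 -c "$F"
python3 -m handwheel '[[-0.09,0.18,0,-0.025]]'>/dev/null; python3 -c "$F"
python3 -m handwheel '[[-0.088,0.183,0,-0.025]]'>/dev/null; python3 -c "$F"
python3 -m handwheel '[[-0.088,0.183,0,-0.025]]'>/dev/null; python3 -c "$F"
```

```text
t 18.0 ang -2.672 R 0.0811 yaw -2.672 rad -0.72 cw-tan -3.81 fz -0.95 w 0.0247
t 18.1 ang -2.696 R 0.081 yaw -2.698 rad 0.46 cw-tan -3.7 fz -0.11 w 0.0247
t 18.2 ang -2.721 R 0.0811 yaw -2.723 rad -0.4 cw-tan -3.4 fz -0.31 w 0.0247
t 18.3 ang -2.746 R 0.0811 yaw -2.748 rad -0.7 cw-tan -4.36 fz -0.26 w 0.0247
```

```bash
F='from wp import *
feel()'
python3 -m handwheel '[[-0.07,0.19,0,-0.025]]' >/dev/null; python3 -c "$F"
python3 -m handwheel '[[-0.07,0.19,0,-0.025]]'>/dev/null; python3 -c "$F"
python3 -m handwheel '[[-0.067,0.19,0,-0.025]]'>/dev/null; python3 -c "$F"
python3 -m handwheel '[[-0.067,0.19,0,-0.025]]'>/dev/null; python3 -c "$F"
```

```text
t 18.4 ang -2.771 R 0.0811 yaw -2.773 rad -0.35 cw-tan -3.22 fz -0.68 w 0.0242
t 18.5 ang -2.796 R 0.0811 yaw -2.798 rad -0.95 cw-tan -5.1 fz 0.47 w 0.0246
t 18.6 ang -2.821 R 0.0811 yaw -2.824 rad -0.88 cw-tan -3.75 fz -0.34 w 0.0243
t 18.7 ang -2.847 R 0.0811 yaw -2.849 rad -0.44 cw-tan -4.79 fz 0.3 w 0.0245
```

```bash
F='from wp import *
feel()'
python3 -m handwheel '[[-0.055,0.193,0,-0.025]]' >/dev/null; python3 -c "$F"
python3 -m handwheel '[[-0.052,0.195,0,-0.025]]'>/dev/null; python3 -c "$F"
python3 -m handwheel '[[-0.047,0.196,0,-0.025]]'>/dev/null; python3 -c "$F;print(arm.get_state()['q'][5])"
```

```text
t 18.8 ang -2.873 R 0.0811 yaw -2.875 rad -1.2 cw-tan -3.52 fz 0.55 w 0.0244
t 18.9 ang -2.898 R 0.0811 yaw -2.9 rad -1.15 cw-tan -4.11 fz -0.06 w 0.0247
t 19.0 ang -2.924 R 0.0811 yaw -2.925 rad -0.59 cw-tan -4.71 fz -0.48 w 0.0245
-1.8975650852342802
```

```bash
F='from wp import *
feel()'
python3 -m handwheel '[[-0.042,0.197,0,-0.025]]' >/dev/null; python3 -c "$F"
python3 -m handwheel '[[-0.037,0.198,0,-0.025]]'>/dev/null; python3 -c "$F"
python3 -m handwheel '[[-0.032,0.199,0,-0.025]]'>/dev/null; python3 -c "$F"
python3 - <<'E'
from h import *
f=grab('scene')
cv2.imwrite('pics/s14c.png',cv2.resize(f['image'][150:220,230:310,::-1],None,fx=8,fy=8,interpolation=cv2.INTER_CUBIC))
E
```

```text
t 19.1 ang -2.949 R 0.0811 yaw -2.95 rad -0.48 cw-tan -3.2 fz 0.56 w 0.0249
t 19.2 ang -2.974 R 0.0811 yaw -2.975 rad -0.81 cw-tan -4.04 fz 1.47 w 0.0244
t 19.3 ang -2.999 R 0.0811 yaw -3.0 rad -0.04 cw-tan -4.47 fz 0.09 w 0.0241
```

View pics/s14c.png

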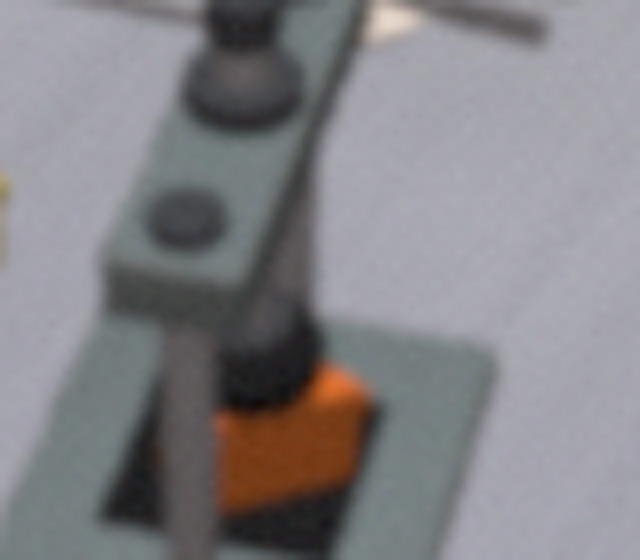

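```bash
F='from wp import *
feel()'
python3 -m handwheel '[[-0.027,0.2,0,-0.025]]' >/dev/null; python3 -c "$F"
python3 -m handwheel '[[-0.022,0.2,0,-0.025]]'>/dev/null; python3 -c "$F"
python3 -m handwheel '[[-0.017,0.202,0,-0.025]]'>/dev/null; python3 -c "$F"
python3 -m handwheel '[[-0.012,0.202,0,-0.025]]'>/dev/null; python3 -c "$F"
```

```text
t 19.45 ang -3.022 R 0.0811 yaw -3.024 rad -0.09 cw-tan -3.45 fz 0.51 w 0.0246
t 19.55 ang -3.048 R 0.0811 yaw -3.05 rad -0.69 cw-tan -3.39 fz 0.23 w 0.0247
t 19.65 ang -3.072 R 0.0811 yaw -3.075 rad 0.03 cw-tan -3.94 fz 1.15 w 0.0244
t 19.75 ang -3.096 R 0.0812 yaw -3.1 rad 0.15 cw-tan -5.7 fz 1.88 w 0.0248
```

This could be contact. I'll continue one step at a time.

```bash
F='from wp import *
feel()'
python3 -m handwheel '[[-0.007,0.202,0,-0.025]]' >/dev/null; python3 -c "$F"
python3 -m handwheel '[[-0.002,0.202,0,-0.025]]'>/dev/null; python3 -c "$F"
```

```text
t 19.85 ang -3.119 R 0.0812 yaw -3.125 rad -0.27 cw-tan -6.0 fz 1.31 w 0.0244
t 19.95 ang 3.141 R 0.0813 yaw 3.133 rad -1.2 cw-tan -8.67 fz 2.73 w 0.0243
```

```bash
F='from wp import *
feel()'
python3 -m handwheel '[[0.002,0.1,0,-0.0125]]' >/dev/null; python3 -c "$F"
python3 -m handwheel '[[0.003,0.1,0,-0.0125]]'>/dev/null; python3 -c "$F"
```

```text
t 20.05 ang 3.13 R 0.0813 yaw 3.121 rad 0.46 cw-tan -8.06 fz 2.35 w 0.0247
t 20.15 ang 3.119 R 0.0813 yaw 3.109 rad -0.2 cw-tan -9.27 fz 2.31 w 0.0243
```

Resistance is about 9 N against about 3.9 N free, so about 5 N firmer, within the 4–8 N window. I'll stop here, open the jaws and lift off.

```bash
python3 -m handwheel '[[0,0,0,0],[0,0,0,0],[0,0,0,0],[0,0,0,0],[0,0,0,0],[0,0,0,0]]' 0.2; python3 -c "
from wp import *
feel()
grab('wrist','wrist15.png')
f=grab('scene');cv2.imwrite('pics/s15c.png',cv2.resize(f['image'][100:220,190:310,::-1],None,fx=5,fy=5,interpolation=cv2.INTER_CUBIC))"
```

```text
t: 20.75
eef_pos: [0.436, 0.0605, 0.4171]
ee_rot: [3.141, -0.0, 3.11]
force: [0.9, -0.4, 0.2]
width: 0.0662
t 20.75 ang 3.111 R 0.0811 yaw 3.11 rad -0.91 cw-tan -0.39 fz 0.16 w 0.0662
```

View pics/s15c.png

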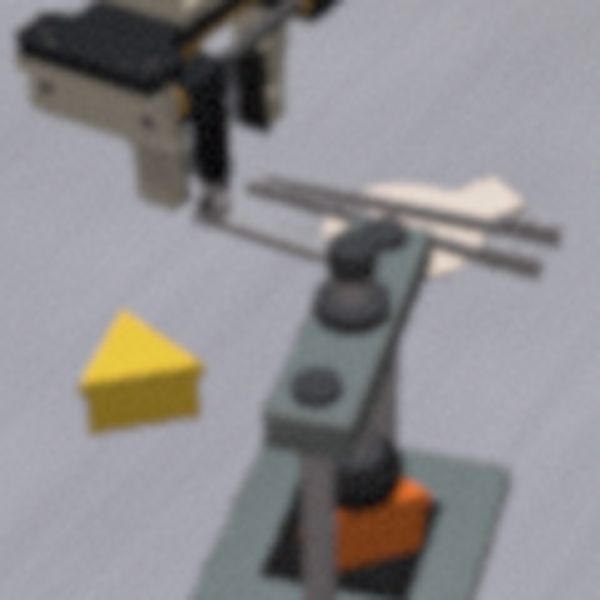

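View pics/wrist15.png

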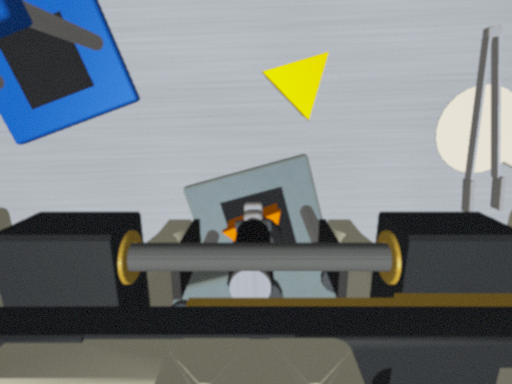

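The jaws are clear on both sides and the contact force is zero. I'll lift off and retreat for a final check.

```bash
python3 -m handwheel '[[0,0,1,0],[0,0,2,0],[0,0,3,0],[0,0,3,0],[0,0,3,0],[0.5,3,2,0],[1,4,0,0],[1,4,0,0],[1,4,0,0],[1,3,0,0],[0,0,0,0],[0,0,0,0]]' 0; python3 - <<'E'
from h import *
import pickle
for n in('scene','top'):
  f=grab(n,n+'16.png');pickle.dump(f,open(n+'16.pkl','wb'))
  if n=='scene': cv2.imwrite('pics/s16c.png',cv2.resize(f['image'][100:220,190:310,::-1],None,fx=5,fy=5,interpolation=cv2.INTER_CUBIC))
  if n=='top': cv2.imwrite('pics/t16c.png',cv2.resize(f['image'][155:240,195:295,::-1],None,fx=7,fy=7,interpolation=cv2.INTER_CUBIC))
  c=np.array([.517,.058,.221])
  for a in (3.06,3.11,3.16):
   d=np.array([np.cos(a),np.sin(a),0]);p=c+.08*d
   for th in(80,85,90):
    t=np.radians(th);w=(-d*np.cos(t)+np.array([0,0,1])*np.sin(t))
    uv=proj(f,[p+.068*w,p+.012*w])
    print(n,a,th,(((uv-[195,155]+.5)*7-.5) if n=='top' else ((uv-[190,100]+.5)*5-.5)).round().tolist())
print(arm.get_state()['eef_pos'])
E
```

```text
t: 22.05
eef_pos: [0.4811, 0.241, 0.5572]
ee_rot: [-3.141, -0.001, 3.111]
force: [-0.9, -1.2, -0.4]
width: 0.0875
scene 3.06 80 [[233.0, 81.0], [222.0, 170.0]]
scene 3.06 85 [[223.0, 76.0], [220.0, 170.0]]
scene 3.06 90 [[213.0, 73.0], [218.0, 169.0]]
scene 3.11 80 [[229.0, 84.0], [217.0, 174.0]]
scene 3.11 85 [[219.0, 80.0], [216.0, 173.0]]
scene 3.11 90 [[209.0, 76.0], [214.0, 173.0]]
scene 3.16 80 [[225.0, 88.0], [213.0, 178.0]]
scene 3.16 85 [[215.0, 83.0], [211.0, 177.0]]
scene 3.16 90 [[204.0, 80.0], [210.0, 176.0]]
top 3.06 80 [[300.0, 449.0], [306.0, 476.0]]
top 3.06 85 [[298.0, 465.0], [306.0, 478.0]]
top 3.06 90 [[296.0, 482.0], [306.0, 481.0]]
top 3.11 80 [[309.0, 450.0], [316.0, 477.0]]
top 3.11 85 [[308.0, 466.0], [316.0, 479.0]]
top 3.11 90 [[307.0, 483.0], [316.0, 482.0]]
top 3.16 80 [[319.0, 450.0], [327.0, 477.0]]
top 3.16 85 [[318.0, 466.0], [327.0, 480.0]]
top 3.16 90 [[318.0, 483.0], [327.0, 482.0]]
[0.4807731  0.23983626 0.55770994]
```

View pics/s16c.png

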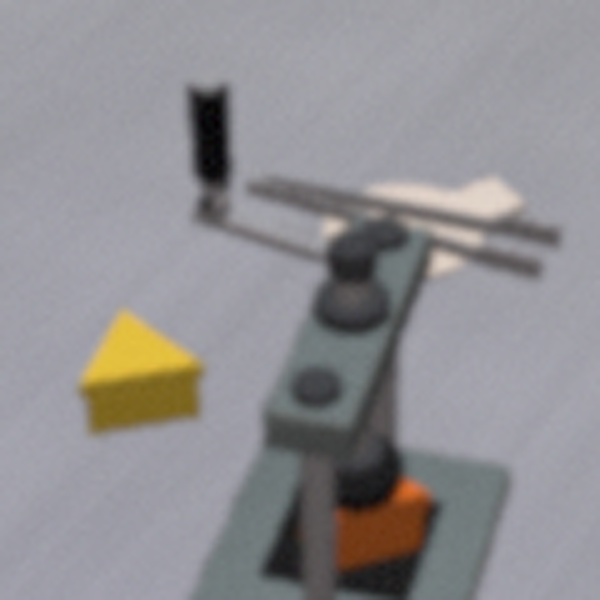

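View pics/t16c.png

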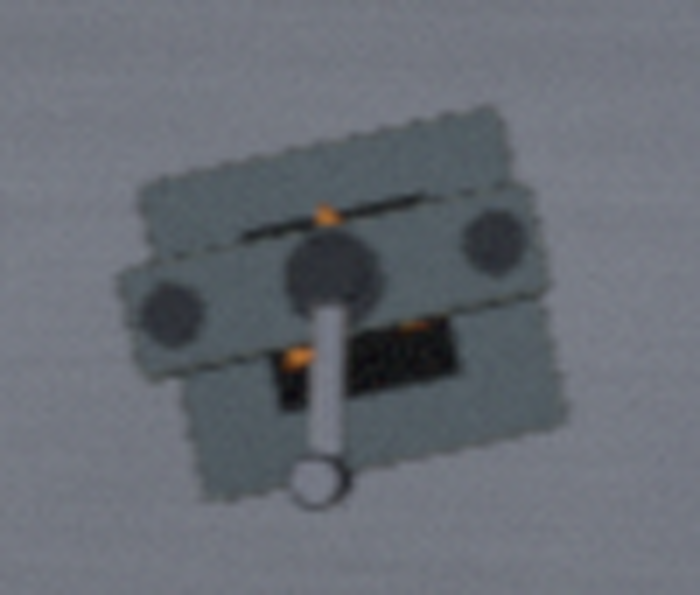

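View pics/scene16.png

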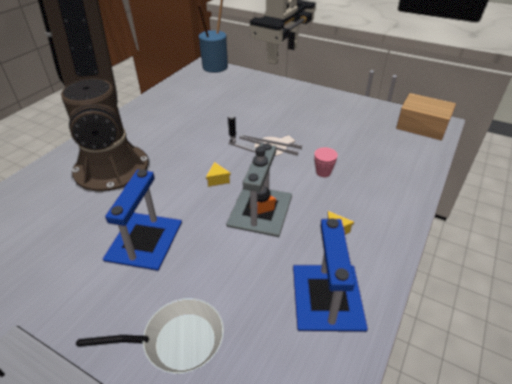

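Final checks:
- **Grip:** the cap is at top-crop (318,482) against a predicted (318,483) for 90°, so it is upright.
- **Foot and mold:** the foot is on the mold, and the mold is in its original spot.
- **Other objects:** nothing else has moved, and the robot is clear.

I'll hand it in.

```bash
python3 -c "
from station import arm
print(arm.job_done(), arm.get_state()['t'])"
```

```text
the job is handed in; nothing more can be done
the job is handed in; nothing more can be done
```

The mold is clamped: the rubber foot is pressed firmly on it, the grip is standing upright, and the robot has let go and moved clear. The job was handed in at about 22 s.

- **Grip:** My first swing, pinching the grip, left it at about 82°. I then pushed it from the inside with closed fingers until it hit its stop, at about 9 N.
- **Winding:** I wound the crank clockwise about 1.8 rad. It took about 3.9 N while the foot was free. I stopped at about 9 N, and a fit over the last steps puts it 4.7–5 N above free, with single readings noisy by about 0.7 N.
- **Last checks:** In the top view the grip's cap is within a pixel of where an upright grip should be. The scene view agrees less exactly, but within a few degrees. The mold had not moved, and the pan, cups and tongs look where they were. No force was left on the gripper after it opened.

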